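# Push the tube tea strainer home on its leaning drip spigot

### The arm

A 6-joint arm with a two-finger parallel gripper is mounted at the origin on the work surface. World frame = base frame: x ahead of the robot, y to its left, z up, the work surface at z = 0. Lengths are in m, angles in rad, forces in N, time in s.
With the tool pointing down it reaches from about 0.15 to 0.775 m from the base axis. Payload 6.1 kg.
Tool frame: the origin (TCP) lies at the very end of the fingers, on their centre line; the grasp point (between the pads) lies 19 mm behind it; z points along the fingers, y is the line along which they close (so a half turn about z gives the same grasp; the last joint's range is limited). The gripper opens to 85 mm and grips with 20 to 120 N. Pads are 22 mm wide; open, the fingers measure 114 mm over their backs; the gripper's body (76 mm by 85 mm) begins 54 mm behind the grasp point. The pads swing forward as they close: fully open they stand 13 mm farther back than shut.
Start: joints at [1.15, 0.126, -0.04, 1.405, 0, 1.571], TCP at [0.214, 0.479, 0.231] pointing down, gripper open.
Joint ranges: [-2.72, 2.72], [-0.95, 1.95], [-1.27, 1.35], [-1.78, 2.02], [-1.46, 1.47], [-3.14, 3.14]. Speed limits (rad/s): [2.39, 2.39, 3.01, 3.14, 3.14, 3.14].

### API

Orientations are given as a unit quaternion [x, y, z, w].
In Python, from cell import bot gives the robot as it stands.
- The arm moves only by the tool jog_arm, never from a script. Its argument "rows" is a list of rows, each a list of 7 numbers: the turn, a rotation vector about the tool's x, y, z in degrees, then the shift along the tool's x, y, z in cm, then the closure, from -1 (fully open) to 1 (shut). A call has 1 to 5 rows; each row shifts and turns the commanded pose from where the row before left it, along the tool's axes as they then stand; what a row does not reach is not made up. A row lasts 1/12 s, in which the tool goes at most 41.7 mm and 7.16 degrees, less where a joint would pass 70% of its speed; a pose out of reach is approached as far as the arm can. A call with a gripper value outside its range is refused whole. The fingers move at their own pace and stop on an object; the grip force is fixed at half the most. Time passes only in rows, so rows that do not move let the fingers close. It gives the time, the measured TCP pose, the force, the opening and the grip force at its end, in the units of the state.
- bot.observe(): the state, without advancing time (a new reading comes with each control period).
- bot.get_image(name): name is "scene" or "side" or "wrist"; returns the picture (400x640x3 uint8, blue, green, red); there is no depth.
- bot.get_calibration(name): a dict with "intrinsics" (3x3 intrinsics, pixels), "T" (4x4, takes a point from camera to world coordinates); the wrist camera has in their place "tool_from_camera" (4x4, takes a point from camera to tool coordinates, whose origin is the TCP and whose axes are the flange's). Camera axes: x right, y down, z forward; pixel columns grow to the right and rows downward; lengths in m; the calibration is good to about 2 mm. A picture is of the moment at which its call begins: read the wrist's pose just before it. get_calibration takes no time and is no camera call.
- bot.job_done(): hands the job in; it is judged then, once.
The state is a dict: "clock": time; "joints": joint angles; "qd": joint speeds; "joint_torque": joint torques, N m; "tool_pos": TCP position; "eef_rot": TCP orientation; "force": force on the tool from outside, world axes, zero at the start; "torque": the same for the moment, N m; "gripper_width": finger opening in m; "gripper_force": force on a finger pad.
Only numpy, scipy, OpenCV 4.12 (cv2) and the standard library are available. Lean on these libraries where they do the work, as an engineer would, in place of code of your own. Each camera call takes 0.05 s, during which the arm holds its last target. There are 200 camera calls.

### The job

Put the tube tea strainer away on the drip stand: take it off the tray, slip its open end over the leaning spigot and push it down the spigot, driving the stiff collar ahead of it, until the collar sits on the shoulder and the strainer on the collar. The spigot may be clamped a little off-centre in its slot, so feel for it. Let go at the end; do not force anything, do not bend the stand's arm to another angle, and leave the glasses and the sugar bowl where they are.

Things in the scene. Friction and masses are not known exactly. Their poses are not given: they have to be found in the camera images.
- strainer: tube tea strainer of perforated stainless steel, 90 g, standing upright on the tray with its open end down: a straight tube, 30 mm outside and 24 mm inside diameter, 95 mm long, closed at the top, with a 14 mm wide, 13 mm high knob on top. Origin: centre of the open mouth (lower end). z runs along the tube from the mouth to the closed top.
- strainer_top (a point): centre of the tube's closed end, 95 mm above the mouth along its axis, under the knob
- tray: hexagonal stainless tray lying on the counter, does not move, 140 mm a side, 242 mm across the flats, floor 4 mm thick, rim 12 mm high. Origin: centre of the underside. The strainer and two of the glasses stand on it, 60 mm from its centre, in any order.
- stand: fixed stainless drip stand: base disc 120 mm across, 12 mm high; from a stiff knuckle 35 mm up an arm leans 24 to 38 degrees towards the stand's -x (roughly to the robot), ending in a head 74 mm wide with a slot along y. In the slot is clamped, parallel to the arm, the spigot: a steel post 22 mm in diameter, end slightly bevelled, on a shoulder 36 mm across. Origin: centre of the underside.
- seat (a point): point on the arm's axis, 60 mm from the knuckle, above the slot's middle, level with the tube's mouth when fully home on the lowered collar. z runs up along the arm, parallel to the spigot; y along the slot. The spigot's own axis is clamped immovably up to 10 mm from this point along y, to either side (not told). The shoulder's top is 12 mm lower.
- tip_level (a point): point on the arm's axis, 70 mm above the seat point along z, level with the spigot's free end; the centre of that end lies up to 10 mm from it along y, to either side (not told)
- collar (a joint): grey ring 33 mm across and 12 mm high round the spigot, that slides along it with stiff friction (about 9 N). Value in m: how far it is pushed down; 0 = fully up (its top is then 18 mm above the seat point), 0.018 = fully down on the shoulder. It stays where it is pushed. It starts between 0 and 0.005.
- glass_a: tea glass in a chrome wire holder, 62 mm across, 88 mm high, with a handle that sticks out to 53 mm from the axis at its own +x. On the tray. Origin: centre of the underside. Leave alone.
- glass_b: a glass in a holder just like glass_a, also on the tray. Leave alone.
- glass_c: a glass in a holder just like glass_a, on the counter beyond the stand. Leave alone.
- sugar_bowl: round lidded ceramic sugar bowl, 90 mm across, 90 mm high, on the counter beyond the stand. Origin: centre of the underside. Leave alone.

How it is judged:
On the way:
1. the strainer is slipped at least 10 mm over the spigot's tip while the collar is still up (z of strainer in the frame of tip_level between -0.07 and -0.01 m and x of strainer in the frame of tip_level between -0.004 and 0.004 m and y of strainer in the frame of tip_level between -0.0125 and 0.0125 m and angle between the z axis of strainer and the z axis of seat, either way round below 0.1 rad and value of joint collar below 0.01 m), for 0.05 s.
At the end, for the whole second after the job is handed in: The collar is down on the shoulder (within 2 mm), the strainer is over the spigot with its mouth on the collar (within 3 mm along the axis and within 0.1 rad of the arm's axis), released and at rest (value of joint collar above 0.016 m and z of strainer in the frame of seat between -0.004 and 0.003 m and x of strainer in the frame of seat between -0.004 and 0.004 m and y of strainer in the frame of seat between -0.0125 and 0.0125 m and angle between the z axis of strainer and the z axis of seat, either way round below 0.1 rad and linear speed of strainer below 0.02 m/s); the robot touches nothing.
It fails at once if the strainer is forced: more than 80 N between it and the stand (contact force between strainer and stand above 80 N).
It fails at once if the stand's arm is bent: its end moves more than 15 mm (distance of tip_level from where it was at the start of the episode above 0.015 m).
It fails at once if a glass or the sugar bowl is shifted more than 25 mm or tipped (distance of any of glass_a, glass_b, glass_c, sugar_bowl from where it was at the start of the episode above 0.025 m or angle between any of glass_a, glass_b, glass_c, sugar_bowl's own z axis and vertical above 0.4 rad).
It also fails if it takes over 61 s, if anything falls off the work surface, if the arm or the gripper's body presses on something with over 40 N, if the wrist force passes 120 N, or if a joint passes its speed limit or range.

## Working session

There is one attempt and no reset: what is moved stays moved. The work goes in short steps, Python scripts to look and compute and a tool call to move; the robot and the scene stay as the last step left them, time stands still between calls to the robot, and variables do not carry over. Pictures are saved under pics/ and viewed, at most 10 in all, crops included, and the job is handed in when it is done.

Besides the shell and the picture viewer there is one more tool, called after "Call:" as name([rows], argument=value, ...), one row to a line, values as JSON. jog_arm: Moves the arm, as the interface text tells. Its arguments: {"type":"object","properties":{"rows":{"type":"array"}},"required":["rows"]}

```bash
mkdir -p pics; ls; python3 - <<'E'
from cell import bot
import cv2,json,numpy as np
np.set_printoptions(precision=4,suppress=True)
print(bot.observe())
for n in("scene","side"):
    im=bot.get_image(n); cv2.imwrite(f"pics/{n}0.png",im)
for n in("scene","side","wrist"): print(n,bot.get_calibration(n))
E
```

```text
pics
{'clock': 0.0, 'joints': array([ 1.15  ,  0.1264, -0.0406,  1.4054, -0.    ,  1.5708]), 'qd': array([ 0.0009, -0.0005, -0.0011, -0.0006,  0.0003,  0.001 ]), 'joint_torque': array([  0.0009, -43.5917,  35.2923,   0.0174,  -0.    ,  -0.    ]), 'tool_pos': array([0.2143, 0.4788, 0.2305]), 'eef_rot': array([ 0.2089,  0.9779, -0.0008, -0.0002]), 'force': array([-0.0289,  0.0585,  0.4683]), 'torque': array([-0.0198, -0.0038,  0.0571]), 'gripper_force': 0.0, 'gripper_width': 0.08549988359738868}
scene {'intrinsics': array([[454.0056,   0.    , 318.0729],
       [  0.    , 454.0056, 198.0827],
       [  0.    ,   0.    ,   1.    ]]), 'T': array([[-0.5556,  0.5516, -0.6222,  1.3097],
       [ 0.8315,  0.3724, -0.4123,  0.4882],
       [ 0.0043, -0.7464, -0.6655,  0.902 ],
       [ 0.    ,  0.    ,  0.    ,  1.    ]])}
side {'intrinsics': array([[424.6427,   0.    , 322.1227],
       [  0.    , 424.6427, 199.8932],
       [  0.    ,   0.    ,   1.    ]]), 'T': array([[ 0.7879, -0.4466,  0.424 ,  0.2219],
       [-0.6155, -0.5509,  0.5636, -0.4818],
       [-0.0181, -0.7051, -0.7089,  0.7365],
       [ 0.    ,  0.    ,  0.    ,  1.    ]])}
wrist {'intrinsics': array([[349.5711,   0.    , 319.7583],
       [  0.    , 349.5711, 200.5148],
       [  0.    ,   0.    ,   1.    ]]), 'tool_from_camera': array([[ 0.0013, -0.9619, -0.2733,  0.0691],
       [ 1.    ,  0.0011,  0.0008, -0.0004],
       [-0.0005, -0.2733,  0.9619, -0.1438],
       [ 0.    ,  0.    ,  0.    ,  1.    ]])}
```

View pics/scene0.png

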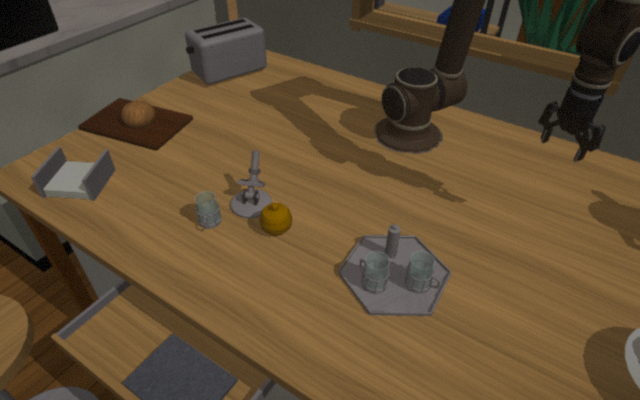

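View pics/side0.png

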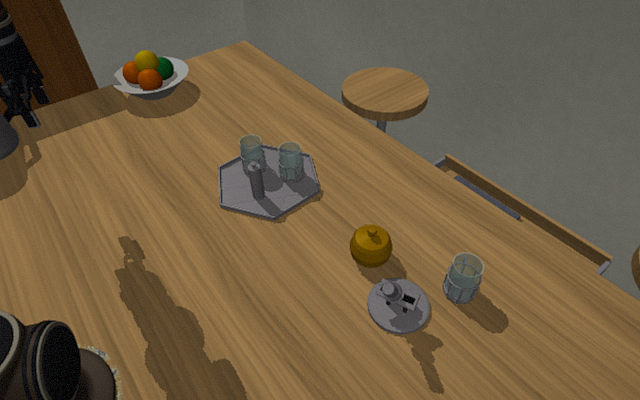

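Scene: strainer on the tray near (392,243), glasses at (376,270) and (420,270), stand at (250,190) and bowl at (276,218). Side: strainer near (257,182), stand at (400,305), with the spigot pointing up and left.

```bash
python3 - <<'E'
import cv2,numpy as np
s=cv2.imread('pics/scene0.png');d=cv2.imread('pics/side0.png')
def c(im,x,y,w=80,h=60):
    o=cv2.resize(im[y:y+h,x:x+w],(400,300),interpolation=cv2.INTER_CUBIC)
    o=cv2.convertScaleAbs(o,alpha=1.5)
    for k in range(0,w,10): cv2.putText(o,str(x+k),(k*400//w,8),0,.3,(0,255,255));cv2.line(o,(k*400//w,10),(k*400//w,14),(0,255,255))
    for k in range(10,h,10): cv2.putText(o,str(y+k),(0,k*300//h+3),0,.3,(0,255,255))
    return o
cv2.imwrite('pics/comp0.png',np.vstack([np.hstack([c(s,215,148),c(s,350,215)]),np.hstack([c(d,360,272),c(d,220,150)])]))
E
```

```text
(no output)
```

View pics/comp0.png

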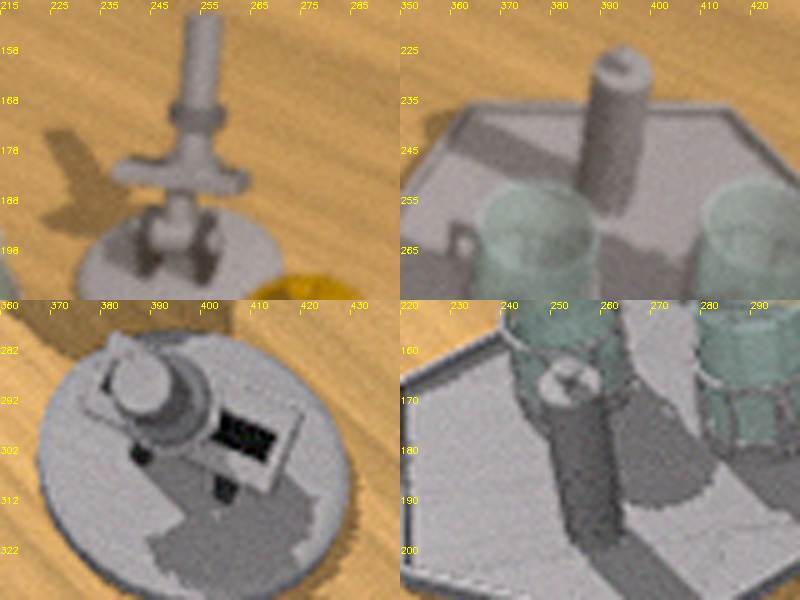

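The composite shows the strainer's top disc at scene (394.4,229.4) and side (254.4,167). Its mouth is at scene (391,255) and side (259.2,197). The spigot tip disc is at side (388,288.4).

```bash
cat > h.py <<'E'
import numpy as np,cv2
from cell import bot
from scipy.spatial.transform import Rotation as R
from scipy.optimize import least_squares
np.set_printoptions(precision=4,suppress=True)
def cam(n):
    c=bot.get_calibration(n)
    return np.array(c['intrinsics']),np.array(c['T'])
def wristcam(pos,q):
    c=bot.get_calibration('wrist');T=np.eye(4);T[:3,:3]=R.from_quat(q).as_matrix();T[:3,3]=pos
    return np.array(c['intrinsics']),T@np.array(c['tool_from_camera'])
def proj(K,T,P):
    P=np.atleast_2d(P);c=(P-T[:3,3])@T[:3,:3];u=c@K.T
    return u[:,:2]/u[:,2:]
def onplane(K,T,px,z):
    d=T[:3,:3]@np.linalg.solve(K,[px[0],px[1],1]);return T[:3,3]+d*(z-T[2,3])/d[2]
def tri(views):  # [(K,T,px)]
    f=lambda X:np.concatenate([(proj(K,T,X)-p).ravel() for K,T,p in views])
    r=least_squares(f,[.4,0,.1]);return r.x,np.abs(r.fun).max()
E
python3 - <<'E'
from h import *
S=cam('scene');D=cam('side')
print('top',tri([(*S,(394.4,229.4)),(*D,(254.4,167))]))
print('mouth',tri([(*S,(391,255)),(*D,(259.2,197))]))
for K,p in((S,(394.4,229.4)),(D,(254.4,167))):print(onplane(*K,p,.099))
for K,p in((S,(391,255)),(D,(259.2,197))):print(onplane(*K,p,.004))
print('base side',onplane(*D,(398.8,303.5),.012))
print('base scene',onplane(*S,(251.3,202.5),.012))
print('tip',tri([(*S,(255.5,152)),(*D,(388,288.4))]))
print('glassA',onplane(*S,(376,256),.088),onplane(*S,(421,257),.088),onplane(*D,(251,140),.088),onplane(*D,(290,148),.088))
print('bowl',onplane(*D,(371,245),.045),onplane(*S,(276,218),.045),'glassc',onplane(*D,(466,264),.088),onplane(*S,(207,199),.088))
E
```

```text
top (array([0.5487, 0.2105, 0.0968]), np.float64(0.22639595968394133))
mouth (array([ 0.5472,  0.2114, -0.0002]), np.float64(0.5783615777900195))
[0.5501 0.2116 0.099 ]
[0.5478 0.2076 0.099 ]
[0.5492 0.2135 0.004 ]
[0.546 0.206 0.004]
base side [ 0.5967 -0.2212  0.012 ]
base scene [ 0.6025 -0.2134  0.012 ]
tip (array([ 0.5355, -0.2376,  0.1426]), np.float64(0.2063735413877339))
glassA [0.6429 0.2113 0.088 ] [0.5864 0.3007 0.088 ] [0.6016 0.3142 0.088 ] [0.6592 0.2253 0.088 ]
bowl [ 0.6331 -0.0997  0.045 ] [ 0.6393 -0.0919  0.045 ] glassc [ 0.7142 -0.2671  0.088 ] [ 0.7186 -0.2609  0.088 ]
```

Call:
jog_arm([
  [0,0,0,-3.78,-1,0,-1],
  [0,0,0,-3.78,-1,0,-1],
  [0,0,0,-3.78,-1,0,-1],
  [0,0,0,-3.78,-1,0,-1],
  [0,0,0,-3.78,-1,0,-1],
])

```text
clock: 0.52
tool_pos: [0.3674, 0.355, 0.231]
eef_rot: [0.209, 0.978, -0.0, -0.0]
force: [0.4, -0.7, 0.3]
gripper_width: 0.0855
gripper_force: 0.0
```

Call:
jog_arm([
  [0,0,0,-3.78,-1,0,-1],
  [0,0,0,-3.78,-1,0,-1],
  [0,0,0,-3.78,-1,0,-1],
  [0,0,0,-3.78,-1,0,-1],
  [0,0,0,-3.78,-1,0,-1],
])

```text
clock: 0.93
tool_pos: [0.5197, 0.2318, 0.231]
eef_rot: [0.209, 0.978, -0.0, -0.0]
force: [0.7, 1.5, 0.5]
gripper_width: 0.0854
gripper_force: 0.0
```

Call:
jog_arm([
  [0,0,0,-3.78,-1,0,-0.2],
  [0,0,7,0,0,0,-0.2],
  [0,0,7,0,0,0,-0.2],
  [0,0,7,0,0,0,-0.2],
  [0,0,0,0,0,0,-0.2],
])

```text
clock: 1.35
tool_pos: [0.5491, 0.2084, 0.2306]
eef_rot: [0.385, 0.923, -0.0, -0.001]
force: [-0.3, 0.0, -0.8]
gripper_width: 0.0512
gripper_force: 0.0
```

```bash
python3 - <<'E'
from h import *
o=bot.observe();print(o['clock'],o['joints'],o['tool_pos'],R.from_quat(o['eef_rot']).as_matrix(),o['gripper_width'])
E
```

```text
1.35 [0.3628 0.247  0.106  1.4312 0.     1.1539] [0.5491 0.2084 0.2306] [[-0.703   0.7112 -0.0013]
 [ 0.7112  0.703  -0.0004]
 [ 0.0006 -0.0012 -1.    ]] 0.051171504398600395
```

```bash
python3 - <<'E'
from h import *
o=bot.observe();im=bot.get_image('wrist');cv2.imwrite('pics/w1.png',im)
C=wristcam(o['tool_pos'],o['eef_rot'])
for z in(.004,.099):print(proj(*C,[.548,.209,z]))
E
```

```text
[[319.6554 167.0912]]
[[319.5497 188.2479]]
```

View pics/w1.png

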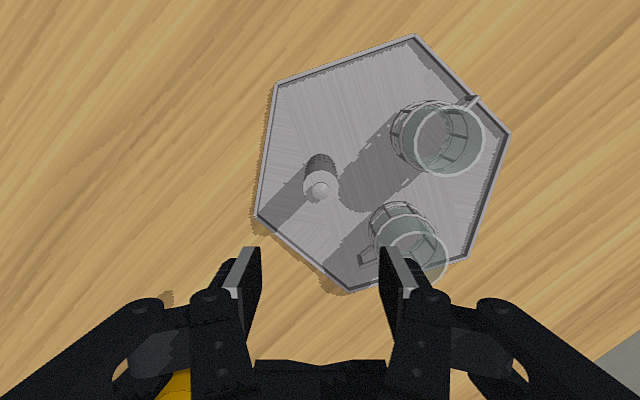

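The strainer's top disc is at (318.5,186), within 2 px of the prediction. The near glass's handle end is at about (360,258), so I check finger clearance there.

```bash
python3 - <<'E'
from h import *
o=bot.observe();C=wristcam(o['tool_pos'],o['eef_rot']);M=R.from_quat(o['eef_rot']).as_matrix()
for n,p,z in(('str',(318.5,186),.099),('h',(360,258),.05),('h',(360,258),.08),('rimnear',(390,245),.088),('rimc',(418,258),.088),('rim2',(447,140),.088)):
    P=onplane(*C,p,z);print(n,P,(P-[.549,.208,0])@M)
E
```

```text
str [0.546  0.2099 0.099 ] [ 0.0035 -0.0009 -0.099 ]
h [0.6367 0.1783 0.05  ] [-0.083   0.041  -0.0501]
h [0.6241 0.1856 0.08  ] [-0.0689  0.0372 -0.0801]
rimnear [0.6303 0.2149 0.088 ] [-0.0526  0.0623 -0.0881]
rimc [0.6573 0.2243 0.088 ] [-0.0651  0.088  -0.0881]
rim2 [0.5943 0.309  0.088 ] [ 0.0394  0.1034 -0.0881]
```

Call:
jog_arm([
  [0,0,0,0.25,-0.05,4,-0.2],
  [0,0,0,0,0,4,-0.2],
  [0,0,0,0,0,4,-0.2],
  [0,0,0,0,0,3,-0.2],
  [0,0,0,0,0,1.6,-0.2],
])

```text
clock: 1.82
tool_pos: [0.5442, 0.2097, 0.0607]
eef_rot: [0.381, 0.924, -0.002, -0.002]
force: [0.3, -0.2, -0.1]
gripper_width: 0.0513
gripper_force: 0.0
```

Call:
jog_arm([
  [0,0,0,0,0,0,0.2],
  [0,0,0,0,0,0,0.6],
  [0,0,0,0,0,0,1],
  [0,0,0,0,0,0,1],
  [0,0,0,0,0,0,1],
])

```text
clock: 2.23
tool_pos: [0.548, 0.2108, 0.0671]
eef_rot: [0.383, 0.924, 0.001, 0.001]
force: [0.6, -0.2, -1.0]
gripper_width: 0.0292
gripper_force: 59.1
```

Call:
jog_arm([
  [0,0,0,0,0,0,1],
  [0,0,0,0,0,-1,1],
  [0,0,0,0,0,-3,1],
  [0,0,0,0,0,-4,1],
  [0,0,0,0,0,-4,1],
])

```text
clock: 2.65
tool_pos: [0.5461, 0.21, 0.1869]
eef_rot: [0.383, 0.924, -0.001, -0.001]
force: [0.5, 0.3, -0.9]
gripper_width: 0.0286
gripper_force: 59.3
```

```bash
cat >> h.py <<'E'
def target(tip,a,d,roll_az=None):
    """TCP pose with tube mouth (61 mm ahead of TCP) d above tip along a; tool x horizontal, to the stand's left"""
    a=np.array(a)/np.linalg.norm(a);x=np.cross(a,[0,0,1]);x/=np.linalg.norm(x)
    if x[1]<0:x=-x
    z=-a;y=np.cross(z,x)
    return np.array(tip)+a*(d+.061),np.stack([x,y,z],1)
def rows(p,M,vmax=.038,wmax=6.8,cur=None):
    o=bot.observe();p0,M0=(o['tool_pos'],R.from_quat(o['eef_rot']).as_matrix()) if cur is None else cur
    w=R.from_matrix(M0.T@M).as_rotvec(degrees=True);n=int(max(1,np.ceil(np.linalg.norm(w)/wmax),np.ceil(np.linalg.norm(p-p0)/vmax)))
    print('n',n,'turn',w,'shift tool cm',(p-p0)@M0*100)
    Mi=M0
    for i in range(n):
        print(np.round(np.r_[w/n,(p-p0)/n@Mi*100],2).tolist());Mi=M0@R.from_rotvec(w*(i+1)/n,degrees=True).as_matrix()
E
python3 - <<'E'
from h import *
p,M=target([.5355,-.2376,.1426],[-.53,-.17,.83],.09);print(p,M)
rows(p,M)
E
```

```text
[ 0.4554 -0.2633  0.268 ] [[-0.3054  0.7909  0.5303]
 [ 0.9522  0.2537  0.1701]
 [ 0.      0.557  -0.8305]]
n 13 turn [-33.2912  -8.0217  26.3138] shift tool cm [-27.1195 -39.8417  -8.0678]
[-2.56, -0.62, 2.02, -2.09, -3.06, -0.62]
[-2.56, -0.62, 2.02, -2.2, -2.96, -0.73]
[-2.56, -0.62, 2.02, -2.31, -2.84, -0.84]
[-2.56, -0.62, 2.02, -2.42, -2.72, -0.94]
[-2.56, -0.62, 2.02, -2.52, -2.59, -1.03]
[-2.56, -0.62, 2.02, -2.62, -2.45, -1.11]
[-2.56, -0.62, 2.02, -2.72, -2.3, -1.19]
[-2.56, -0.62, 2.02, -2.81, -2.15, -1.26]
[-2.56, -0.62, 2.02, -2.9, -1.99, -1.32]
[-2.56, -0.62, 2.02, -2.98, -1.83, -1.38]
[-2.56, -0.62, 2.02, -3.06, -1.66, -1.42]
[-2.56, -0.62, 2.02, -3.13, -1.49, -1.46]
[-2.56, -0.62, 2.02, -3.19, -1.31, -1.49]
```

Call:
jog_arm([
  [-2.56,-0.62,2.02,-2.09,-3.06,-0.62,1],
  [-2.56,-0.62,2.02,-2.2,-2.96,-0.73,1],
  [-2.56,-0.62,2.02,-2.31,-2.84,-0.84,1],
  [-2.56,-0.62,2.02,-2.42,-2.72,-0.94,1],
  [-2.56,-0.62,2.02,-2.52,-2.59,-1.03,1],
])

```text
clock: 3.07
tool_pos: [0.5115, 0.027, 0.2182]
eef_rot: [0.461, 0.88, 0.094, 0.069]
force: [1.0, -0.4, -0.5]
gripper_width: 0.0293
gripper_force: 59.4
```

Call:
jog_arm([
  [-2.56,-0.62,2.02,-2.62,-2.45,-1.11,1],
  [-2.56,-0.62,2.02,-2.72,-2.3,-1.19,1],
  [-2.56,-0.62,2.02,-2.81,-2.15,-1.26,1],
  [-2.56,-0.62,2.02,-2.9,-1.99,-1.32,1],
  [-2.56,-0.62,2.02,-2.98,-1.83,-1.38,1],
])

```text
clock: 3.48
tool_pos: [0.4764, -0.1551, 0.2497]
eef_rot: [0.528, 0.818, 0.184, 0.136]
force: [0.3, 1.1, -1.1]
gripper_width: 0.0288
gripper_force: 59.5
```

Call:
jog_arm([
  [-2.56,-0.62,2.02,-3.06,-1.66,-1.42,1],
  [-2.56,-0.62,2.02,-3.13,-1.49,-1.46,1],
  [-2.56,-0.62,2.02,-3.19,-1.31,-1.49,1],
  [0,0,0,0,0,0,1],
  [0,0,0,0,0,0,1],
])

```text
clock: 3.9
tool_pos: [0.4551, -0.2652, 0.2669]
eef_rot: [0.565, 0.772, 0.235, 0.173]
force: [-0.1, -0.4, -0.2]
gripper_width: 0.029
gripper_force: 59.5
```

```bash
python3 - <<'E'
from h import *
o=bot.observe();ims=[bot.get_image(n) for n in('wrist','scene','side')]
print(o['clock'],o['joints'],o['tool_pos'],R.from_quat(o['eef_rot']).as_matrix())
for i,n in zip(ims,('wrist','scene','side')):cv2.imwrite(f'pics/{n}2.png',i)
def c(im,x,y,w=100,h=75):
    o=cv2.resize(im[y:y+h,x:x+w],(400,300),interpolation=cv2.INTER_CUBIC);o=cv2.convertScaleAbs(o,alpha=1.5)
    for k in range(0,w,10): cv2.putText(o,str(x+k),(k*400//w,8),0,.3,(0,255,255));cv2.line(o,(k*400//w,10),(k*400//w,14),(0,255,255))
    for k in range(10,h,10): cv2.putText(o,str(y+k),(0,k*300//h+3),0,.3,(0,255,255))
    return o
a=cv2.convertScaleAbs(ims[0][50:350,120:520],alpha=1.4)
b=np.zeros_like(a)
cv2.imwrite('pics/comp2.png',np.vstack([np.hstack([a,c(ims[1],210,135)]),np.hstack([c(ims[2],350,262),c(ims[2],300,200,200,150)])]))
E
```

```text
3.9 [-0.8129 -0.126  -0.3366  1.0735  0.5253  0.5293] [ 0.4551 -0.2652  0.2669] [[-0.3011  0.7911  0.5324]
 [ 0.9536  0.2506  0.167 ]
 [-0.0013  0.558  -0.8298]]
```

View pics/comp2.png

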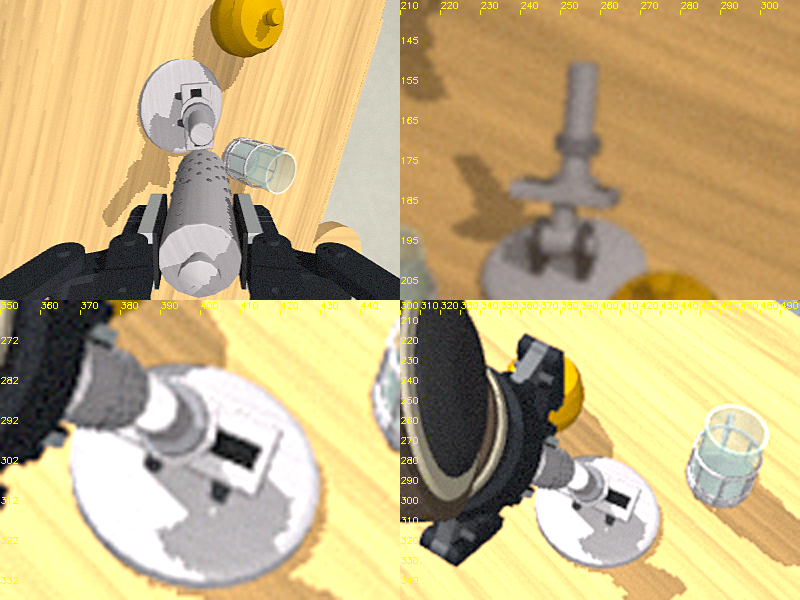

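Wrist: the spigot tip disc is at about (321,185), just beyond the strainer, with the slot's open part on the far side. I'll enlarge it to get the axis.

```bash
python3 - <<'E'
import cv2,numpy as np
im=cv2.imread('pics/wrist2.png')[100:212,250:400]
o=cv2.resize(im,(800,597),interpolation=cv2.INTER_CUBIC);f=800/150
for k in range(0,150,10): cv2.putText(o,str(250+k),(int(k*f),8),0,.35,(0,0,255));cv2.line(o,(int(k*f),10),(int(k*f),16),(0,0,255))
for k in range(10,112,10): cv2.putText(o,str(100+k),(0,int(k*f)+3),0,.35,(0,0,255))
cv2.imwrite('pics/w2c.png',o)
E
```

```text
(no output)
```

View pics/w2c.png

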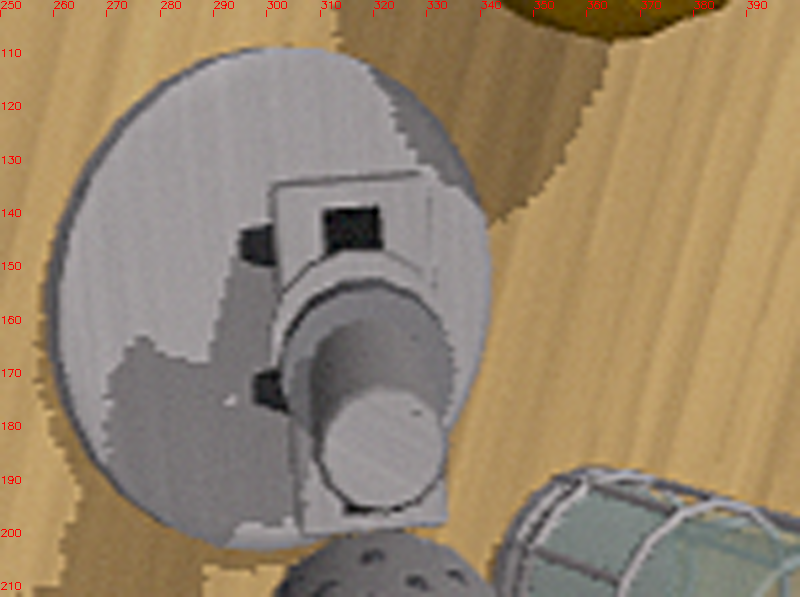

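The enlarged wrist view shows the tip disc centre at (321.8,184.4), collar top centre near (319,169) and head ends at (315.8,133.7) and (320.1,199). The base top centre is at about (301.6,155.7).

```bash
cat > fit.py <<'E'
from h import *
W=wristcam([.4551,-.2652,.2669],R.from_matrix([[-.3011,.7911,.5324],[.9536,.2506,.167],[-.0013,.558,-.8298]]).as_quat())
S=cam('scene');D=cam('side')
def model(q):
    bx,by,yaw,lean,off,h,c=q
    x=np.array([np.cos(yaw),np.sin(yaw),0]);y=np.array([-np.sin(yaw),np.cos(yaw),0])
    a=-x*np.sin(lean)+np.array([0,0,1])*np.cos(lean);k=np.array([bx,by,.035])
    return dict(base=np.array([bx,by,.012]),tip=k+.13*a+off*y,col=k+c*a+off*y,hp=k+h*a+.037*y,hm=k+h*a-.037*y,a=a,y=y,k=k)
obs=[(W,'tip',(321.8,184.4),1),(W,'col',(319,169),1),(W,'hp',(315.8,133.7),1),(W,'hm',(320.1,199),1),(W,'base',(301.6,155.7),1),
(D,'tip',(388,288.4),1),(D,'base',(398.8,304.6),1),(D,'hp',(416.8,301.6),0.4),
(S,'tip',(255.75,151.5),1),(S,'hp',(264.5,184),.4),(S,'hm',(238,181.5),.4)]
def fun(q,n=None):
    m=model(q);r=[(proj(*C,m[k])[0]-p)*w for C,k,p,w in obs]
    return np.r_[np.ravel(r),(q[6]-.0755)/.002,(q[5]-.04)/.01,q[4]/.01]
if __name__=='__main__':
    r=least_squares(fun,[.6,-.217,.3,.55,0,.04,.0755],x_scale=[.01,.01,.05,.05,.01,.01,.01])
    print(r.x,np.degrees(r.x[2:4]));m=model(r.x);print(m)
    print(r.fun[:22].reshape(-1,2))
    # strainer predicted in wrist image: closed top centre, knob top
    T=np.array(bot.get_calibration('wrist')['tool_from_camera']);K=W[0]
    print('knob',proj(K,T@np.eye(4) if 0 else T,[[0,0,.061-.095],[0,0,.061-.108]]))
E
python3 fit.py
```

```text
[ 0.5985 -0.2215  0.4002  0.528   0.009   0.0297  0.0755] [22.9325 30.2528]
{'base': array([ 0.5985, -0.2215,  0.012 ]), 'tip': array([ 0.5347, -0.2388,  0.1473]), 'col': array([ 0.56  , -0.2281,  0.1002]), 'hp': array([ 0.5703, -0.1933,  0.0607]), 'hm': array([ 0.5991, -0.2615,  0.0607]), 'a': array([-0.464 , -0.1963,  0.8638]), 'y': array([-0.3896,  0.921 ,  0.    ]), 'k': array([ 0.5985, -0.2215,  0.035 ])}
[[  0.4223  -0.2877]
 [ -0.763    0.1672]
 [ -2.1549   0.849 ]
 [ -1.2357  -0.5891]
 [  3.3586   3.5965]
 [  0.558   -0.8277]
 [  0.823   -1.4918]
 [-14.3832  -5.8203]
 [ -0.341   -1.131 ]
 [ -0.8497   0.9273]
 [ -0.1451   0.6509]]
knob [[317.9604 302.8485]
 [317.7841 325.3714]]
```

```bash
sed -i "s/(D,'hp',(416.8,301.6),0.4)/(D,'hm',(416.8,301.6),0.4)/" fit.py; python3 fit.py
```

```text
[ 0.5968 -0.2191  0.3942  0.5232  0.0058  0.041   0.0755] [22.5868 29.9751]
{'base': array([ 0.5968, -0.2191,  0.012 ]), 'tip': array([ 0.5347, -0.2387,  0.1476]), 'col': array([ 0.5598, -0.2282,  0.1004]), 'hp': array([ 0.5637, -0.1928,  0.0705]), 'hm': array([ 0.5921, -0.2611,  0.0705]), 'a': array([-0.4613, -0.1919,  0.8662]), 'y': array([-0.3841,  0.9233,  0.    ]), 'k': array([ 0.5968, -0.2191,  0.035 ])}
[[ 0.632  -0.3526]
 [-0.8426  0.2705]
 [-1.9478 -0.5346]
 [-1.2111  0.1239]
 [ 2.7634  1.3815]
 [ 0.5109 -0.9713]
 [-0.7184 -1.9024]
 [-0.0212  0.4959]
 [-0.3117 -1.2154]
 [-0.3136 -0.5967]
 [ 0.3862 -0.9025]]
knob [[317.9604 302.8485]
 [317.7841 325.3714]]
```

```bash
python3 - <<'E'
from h import *
a=np.array([-.4613,-.1919,.8662])
p,M=target([.5347,-.2387,.1476],a,.05);p=p+M@[-.06,0,0];print(p,M);rows(p,M)
E
```

```text
[ 0.5065 -0.3154  0.2438] [[-0.3841  0.7998  0.4613]
 [ 0.9233  0.3327  0.1919]
 [ 0.      0.4996 -0.8662]]
n 3 turn [ 3.9442  2.5325 -3.9465] shift tool cm [-6.6381  1.3097  3.6422]
[1.31, 0.84, -1.32, -2.21, 0.44, 1.21]
[1.31, 0.84, -1.32, -2.24, 0.41, 1.17]
[1.31, 0.84, -1.32, -2.27, 0.39, 1.13]
```

Call:
jog_arm([
  [1.31,0.84,-1.32,-2.21,0.44,1.21,1],
  [1.31,0.84,-1.32,-2.24,0.41,1.17,1],
  [1.31,0.84,-1.32,-2.27,0.39,1.13,1],
  [0,0,0,0,0,0,1],
  [0,0,0,0,0,0,1],
])

```text
clock: 4.47
tool_pos: [0.5078, -0.3148, 0.2421]
eef_rot: [0.535, 0.804, 0.216, 0.142]
force: [-0.5, 0.1, -0.4]
gripper_width: 0.0285
gripper_force: 59.5
```

```bash
python3 - <<'E'
from h import *
from fit import model
o=bot.observe();im=bot.get_image('wrist');cv2.imwrite('pics/wrist3.png',im)
print(o['clock'],o['tool_pos'].tolist(),o['eef_rot'].tolist())
C=wristcam(o['tool_pos'],o['eef_rot'])
m=model([.5968,-.2191,.3942,.5232,.0058,.041,.0755])
uv={k:proj(*C,m[k])[0] for k in('tip','col','hp','hm','base')};print(uv)
c=uv['col'].astype(int);x0=c[0]-80;y0=max(0,c[1]-60);print(x0,y0)
cr=cv2.resize(im[y0:y0+120,x0:x0+160],(800,600),interpolation=cv2.INTER_CUBIC)
for k in range(0,160,10): cv2.putText(cr,str(x0+k),(k*5,8),0,.35,(0,0,255));cv2.line(cr,(k*5,10),(k*5,16),(0,0,255))
for k in range(10,120,10): cv2.putText(cr,str(y0+k),(0,k*5+3),0,.35,(0,0,255))
for k in('tip','col','hp','hm'): cv2.drawMarker(cr,tuple(int(v) for v in (uv[k]-[x0,y0])*5),(0,0,255),0,9)
cv2.imwrite('pics/w3c.png',cr)
E
```

```text
4.4667 [0.5077860554136082, -0.3147750493838639, 0.2421125252297179] [0.5354923701019092, 0.8040646581325339, 0.21567557615354319, 0.1421688888459378]
{'tip': array([318.453 , 115.2511]), 'col': array([318.6843, 113.0584]), 'hp': array([318.8284,  77.2097]), 'hm': array([318.747, 157.02 ]), 'base': array([308.6758, 115.9655])}
238 53
```

View pics/w3c.png

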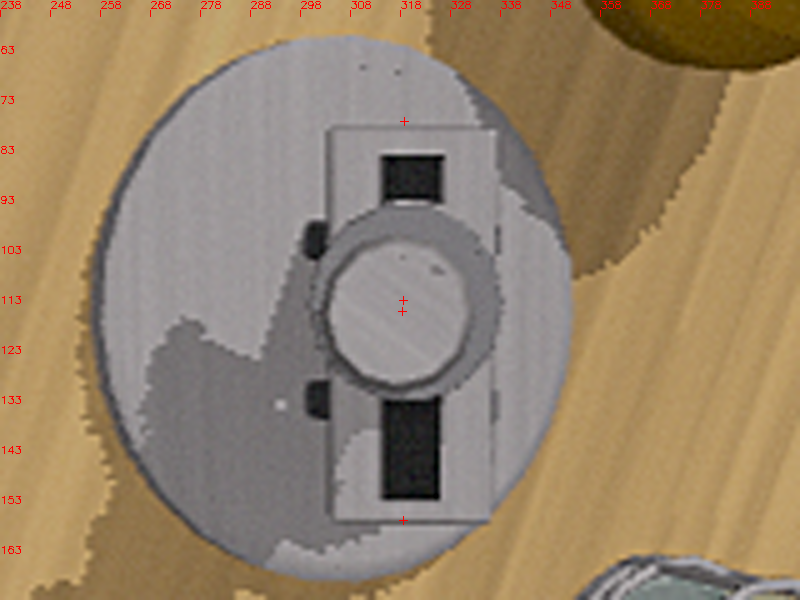

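The view shows the tip disc centre at (317.7,116), collar centre at (319.4,113.2) and head centre at (320.5,~117.8). The head runs vertically in the image, so yaw is good. I refit in the commanded frame with both wrist views.

```bash
cat > fit2.py <<'E'
from h import *
import fit
from fit import model
p2,M2=target([.5355,-.2376,.1426],[-.53,-.17,.83],.09)
a=np.array([-.4613,-.1919,.8662]);p3,M3=target([.5347,-.2387,.1476],a,.05);p3=p3+M3@[-.06,0,0]
W2=wristcam(p2,R.from_matrix(M2).as_quat());W3=wristcam(p3,R.from_matrix(M3).as_quat())
ow=[(W2,k,p,w) for C,k,p,w in fit.obs[:5]]+[(W3,'tip',(317.7,116),1),(W3,'col',(319.4,113.2),1),(W3,'hp',(320.5,78.5),1),(W3,'hm',(320.5,157.3),1),(W3,'base',(305.4,114.6),1)]
of=fit.obs[5:]
def fun(q):
    m=model(q[:7]);s=q[7:10]
    r=[(proj(*C,m[k])[0]-p)*w for C,k,p,w in ow]+[(proj(*C,m[k]+s)[0]-p)*w for C,k,p,w in of]
    return np.r_[np.ravel(r),(q[6]-.0755)/.002,(q[5]-.04)/.01,s/.003]
if __name__=='__main__':
    r=least_squares(fun,[.6,-.217,.39,.52,0,.04,.0755,0,0,0],x_scale=[.01,.01,.05,.05,.01,.01,.01,.01,.01,.01],loss='soft_l1')
    cov=np.linalg.inv(r.jac.T@r.jac)
    print(r.x,np.degrees(r.x[2:4]),'sd',np.sqrt(np.diag(cov))[:7]);m=model(r.x[:7]);print(m)
    print(fun(r.x)[:32].reshape(-1,2))
    print('tip in tool3',(m['tip']-p3)@M3,'a in tool3',m['a']@M3)
E
python3 fit2.py
```

```text
[ 0.5986 -0.2183  0.4003  0.5336  0.0061  0.0364  0.0749 -0.0009 -0.0005
 -0.0021] [22.9359 30.5739] sd [0.001  0.0009 0.019  0.0106 0.0015 0.0037 0.0021]
{'base': array([ 0.5986, -0.2183,  0.012 ]), 'tip': array([ 0.5353, -0.2384,  0.1469]), 'col': array([ 0.5611, -0.2275,  0.0995]), 'hp': array([ 0.5671, -0.1915,  0.0663]), 'hm': array([ 0.596 , -0.2596,  0.0663]), 'a': array([-0.4684, -0.1982,  0.861 ]), 'y': array([-0.3897,  0.9209,  0.    ]), 'k': array([ 0.5986, -0.2183,  0.035 ])}
[[-0.4106  1.7868]
 [-1.1078  2.0131]
 [-1.9916  1.147 ]
 [-1.2051  0.6255]
 [ 3.3846  3.18  ]
 [ 1.6009 -1.488 ]
 [ 0.6078 -1.1589]
 [-0.25   -1.4857]
 [ 0.0299 -2.0937]
 [ 5.0218  0.4131]
 [ 0.3682  0.1839]
 [-0.5998 -1.6459]
 [ 0.0787  0.7372]
 [-0.2488 -0.4819]
 [-0.3836  0.308 ]
 [ 0.3141  0.0363]]
tip in tool3 [0.06   0.0002 0.1119] a in tool3 [-0.0031 -0.0104 -0.9999]
```

```bash
python3 - <<'E'
from h import *
from fit2 import *
ow=[o for o in ow if o[1]!='base'];of=[o for o in of if o[1]!='base']
def fun(q):
    m=model(q[:7]);s=q[7:10];t=q[10:13]
    r=[(proj(*C,m[k]+(t if C is W2 else 0))[0]-p)*w for C,k,p,w in ow]+[(proj(*C,m[k]+s)[0]-p)*w for C,k,p,w in of]
    return np.r_[np.ravel(r),(q[6]-.0755)/.002,(q[5]-.04)/.006,s/.003,t/.002]
r=least_squares(fun,[.6,-.217,.39,.52,0,.04,.0755]+[0]*6,x_scale=[.01,.01,.05,.05]+[.01]*9)
print(r.x,np.degrees(r.x[2:4]),'sd',np.sqrt(np.diag(np.linalg.inv(r.jac.T@r.jac)))[:7]);m=model(r.x[:7])
print(fun(r.x)[:-8].reshape(-1,2));print(m['tip'],m['a'])
print('tip in tool3',(m['tip']-p3)@M3,'a in tool3',m['a']@M3)
T=np.array(bot.get_calibration('wrist')['tool_from_camera']);print(proj(W3[0],T,[[0,.015,-.034],[0,-.015,-.034],[0,.015,.061],[0,-.015,.061],[0.015,0,.061],[-.015,0,-.034]]))
im=cv2.imread('pics/wrist3.png');cv2.imwrite('pics/w3s.png',cv2.convertScaleAbs(cv2.resize(im[180:380,220:420],(600,600),interpolation=cv2.INTER_CUBIC),alpha=1.4))
E
```

```text
[ 0.6    -0.2193  0.3967  0.5489  0.0064  0.0389  0.0751 -0.0004  0.0014
 -0.0012  0.0005  0.0028  0.0004] [22.73   31.4496] sd [0.0009 0.0007 0.0142 0.0081 0.0009 0.0029 0.0019]
[[-0.178  -0.1772]
 [-0.056   0.4343]
 [-0.2876  0.2884]
 [ 0.2275  0.1483]
 [-0.0253 -0.2111]
 [ 0.2331  0.0276]
 [ 0.0764 -0.0661]
 [ 0.1079 -0.4002]
 [ 0.1145 -0.1501]
 [ 0.1519  0.3549]
 [-0.079  -0.3249]
 [-0.4122  0.0619]
 [ 0.2808 -0.2331]]
[ 0.535  -0.2395  0.1459] [-0.4812 -0.2016  0.8531]
tip in tool3 [ 0.0591 -0.0009  0.1124] a in tool3 [-0.0013 -0.0257 -0.9997]
[[360.4049 302.8032]
 [276.0408 302.7507]
 [343.0866 217.5543]
 [294.4721 217.5134]
 [318.7891 194.0218]
 [318.2314 338.8223]]
```

View pics/w3s.png

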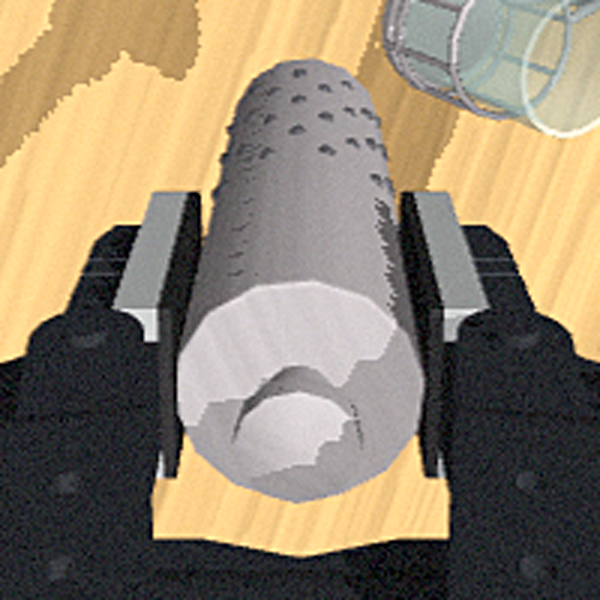

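The tube sits between the pads with its top disc centred at (320.3,310.7) and its mouth rim's far edge at row ~200, column ~323. I solve its pose in the same camera frame as the spigot.

```bash
cat >> h.py <<'E'
def strainer_in_tool(topbox,mouthpt):
    K=np.array(bot.get_calibration('wrist')['intrinsics']);T=np.array(bot.get_calibration('wrist')['tool_from_camera'])
    t=np.linspace(0,2*np.pi,73);ring=np.c_[.015*np.cos(t),.015*np.sin(t),0*t]
    def f(q):
        top=np.array([q[0],q[1],q[4]]);mo=np.array([q[2],q[3],q[4]+.095])
        A=proj(K,T,top+ring);B=proj(K,T,mo+ring);i=B[:,1].argmin()
        bx=[A[:,0].min(),A[:,0].max(),A[:,1].min(),A[:,1].max()]
        return np.r_[np.array(bx)-topbox,B[i]-mouthpt,(q[4]+.034)/.001]
    r=least_squares(f,[0,0,0,0,-.034],x_scale=.001,diff_step=1e-4);return r.x,r.fun
E
python3 - <<'E'
from h import *
print(strainer_in_tool(np.array([178/3+220,424/3+220,282/3+180,502/3+180]),np.array([310/3+220,60/3+180])))
E
```

```text
(array([-0.004 ,  0.0008, -0.0039,  0.0028, -0.0336]), array([-0.6815,  0.6818,  0.1517, -0.1189, -0.    , -0.    ,  0.4253]))
```

Call:
jog_arm([
  [0,0,0,2.1,-0.16,0,1],
  [0,0,0,2.1,-0.16,0.9,1],
  [0,0,0,2.1,-0.16,1.5,1],
  [0,0,0,0,0,1,1],
  [0,0,0,0,0,0,1],
])

```text
clock: 4.93
tool_pos: [0.4931, -0.2505, 0.2107]
eef_rot: [0.536, 0.804, 0.215, 0.143]
force: [-0.2, 0.6, 0.6]
gripper_width: 0.029
gripper_force: 59.5
```

Call:
jog_arm([
  [0,0,0,0,0,0,1],
  [0,0,0,0,0,0,1],
])

```text
clock: 5.1
tool_pos: [0.4944, -0.2535, 0.2127]
eef_rot: [0.536, 0.803, 0.215, 0.145]
force: [0.9, -1.0, -0.4]
gripper_width: 0.0291
gripper_force: 59.5
```

```bash
python3 - <<'E'
from h import *
o=bot.observe();ims=[bot.get_image(n) for n in('wrist','scene','side')]
print(o['clock'],o['joints'],o['tool_pos'],o['eef_rot'],o['force'])
for i,n in zip(ims,('wrist','scene','side')):cv2.imwrite(f'pics/{n}4.png',i)
def c(im,x,y,w=100,h=75):
    o=cv2.resize(im[y:y+h,x:x+w],(400,300),interpolation=cv2.INTER_CUBIC);o=cv2.convertScaleAbs(o,alpha=1.6)
    return o
cv2.imwrite('pics/comp4.png',np.vstack([np.hstack([c(ims[0],270,130),c(ims[1],210,120)]),np.hstack([c(ims[2],340,250),c(ims[0],220,150,266,200)])]))
E
```

```text
5.1 [-0.7139 -0.0342 -0.3461  1.0045  0.4636  0.5235] [ 0.4944 -0.2535  0.2127] [0.5362 0.8033 0.2151 0.1446] [ 0.905  -1.026  -0.4336]
```

View pics/comp4.png

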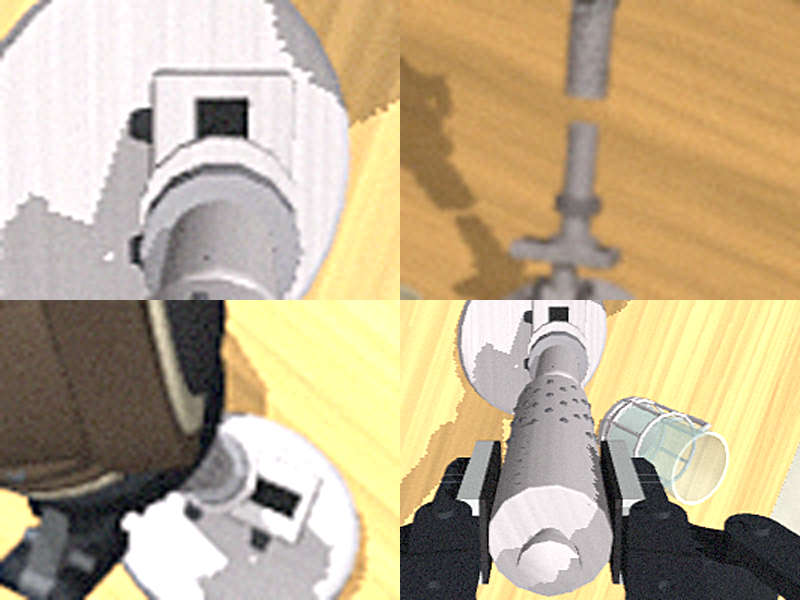

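Scene view: strainer mouth at (256.5,143) directly above the spigot tip at (255.8,151.5), and the lateral fit looks close. I measure both axes by edges per row.

```bash
python3 - <<'E'
import cv2,numpy as np
im=cv2.imread('pics/scene4.png').astype(float)
# blue-ness vs wood: wood has low blue relative to red
s=im[:,:,0]-im[:,:,2]
def cen(r):
    row=s[r,235:275];hi=np.median(row[14:26]);lo=np.median(np.r_[row[:8],row[-8:]])
    n=np.clip((row-lo)/(hi-lo),0,1);n[n<.15]=0
    return (n*np.arange(235,275)).sum()/n.sum(),n.sum()
def go(a,b):
    r=np.arange(a,b);c=np.array([cen(i) for i in r]);p=np.polyfit(r,c[:,0],1)
    print(a,b,'slope',p[0],'rms',np.std(c[:,0]-np.polyval(p,r)),'at147',np.polyval(p,147),'w',c[:,1].mean())
    return c
go(122,142);go(153,166)
print([round(cen(i)[1],1) for i in range(118,172)])
E
```

```text
122 142 slope -0.08373723532296282 rms 0.07792953332637532 at147 255.6061276994103 w 10.602580389345093
153 166 slope -0.08150441231539203 rms 0.07264614083032317 at147 255.78119579384074 w 7.869127167073514
[np.float64(11.9), np.float64(11.9), np.float64(11.8), np.float64(11.4), np.float64(11.1), np.float64(10.7), np.float64(10.8), np.float64(10.7), np.float64(10.7), np.float64(10.7), np.float64(10.7), np.float64(10.6), np.float64(10.6), np.float64(10.4), np.float64(10.6), np.float64(10.6), np.float64(10.5), np.float64(10.5), np.float64(10.5), np.float64(10.5), np.float64(10.4), np.float64(10.4), np.float64(10.3), np.float64(10.6), np.float64(10.5), np.float64(9.7), np.float64(9.6), np.float64(20.0), np.float64(18.6), np.float64(22.8), np.float64(20.9), np.float64(18.6), np.float64(9.8), np.float64(8.0), np.float64(8.0), np.float64(7.8), np.float64(7.9), np.float64(7.9), np.float64(7.9), np.float64(7.9), np.float64(7.8), np.float64(7.8), np.float64(7.7), np.float64(7.9), np.float64(7.9), np.float64(8.0), np.float64(8.0), np.float64(7.8), np.float64(7.9), np.float64(8.2), np.float64(9.5), np.float64(11.0), np.float64(11.3), np.float64(11.3)]
```

Call:
jog_arm([
  [0,0,0,0,0.04,0.5,1],
  [0,0,0,0,0.03,0.4,1],
  [0,0,0,0,0.02,0.3,1],
  [0,0,0,0,0.01,0.2,1],
  [0,0,0,0,0,0,1],
])

```text
clock: 5.67
tool_pos: [0.5013, -0.2501, 0.199]
eef_rot: [0.537, 0.803, 0.215, 0.143]
force: [-0.4, -0.4, -0.9]
gripper_width: 0.0286
gripper_force: 59.5
```

Call:
jog_arm([
  [0,0,0,0,0,0.2,1],
  [0,0,0,0,0,0,1],
])

```text
clock: 5.83
tool_pos: [0.5023, -0.2499, 0.1979]
eef_rot: [0.537, 0.803, 0.215, 0.144]
force: [-0.3, -0.2, -0.4]
gripper_width: 0.029
gripper_force: 59.5
```

Call:
jog_arm([
  [0,0,0,0,0,0.15,1],
  [0,0,0,0,0,0,1],
])

```text
clock: 6.0
tool_pos: [0.503, -0.2497, 0.1967]
eef_rot: [0.537, 0.803, 0.215, 0.144]
force: [0.4, 0.6, -0.8]
gripper_width: 0.0288
gripper_force: 59.5
```

Call:
jog_arm([
  [0,0,0,0,0,0.15,1],
  [0,0,0,0,0,0,1],
])

```text
clock: 6.17
tool_pos: [0.5038, -0.2494, 0.1957]
eef_rot: [0.536, 0.803, 0.215, 0.144]
force: [-0.3, -1.0, 0.1]
gripper_width: 0.0288
gripper_force: 59.6
```

Call:
jog_arm([
  [0,0,0,0,0,0.15,1],
  [0,0,0,0,0,0,1],
])

```text
clock: 6.33
tool_pos: [0.5049, -0.249, 0.1947]
eef_rot: [0.536, 0.803, 0.216, 0.144]
force: [2.1, 1.1, -1.0]
gripper_width: 0.0286
gripper_force: 59.7
```

Call:
jog_arm([
  [0,0,0,0,0.01,0.15,1],
  [0,0,0,0,0,0,1],
])

```text
clock: 6.5
tool_pos: [0.5056, -0.2487, 0.1934]
eef_rot: [0.536, 0.803, 0.216, 0.144]
force: [2.2, 0.8, 0.9]
gripper_width: 0.0288
gripper_force: 59.9
```

Call:
jog_arm([
  [0,0,0,0,0,0.15,1],
  [0,0,0,0,0,0,1],
])

```text
clock: 6.67
tool_pos: [0.5063, -0.2484, 0.1921]
eef_rot: [0.536, 0.803, 0.216, 0.144]
force: [2.4, 1.1, 2.1]
gripper_width: 0.0287
gripper_force: 60.0
```

Call:
jog_arm([
  [0,0,0,0,0.01,0.15,1],
  [0,0,0,0,0,0,1],
])

```text
clock: 6.83
tool_pos: [0.507, -0.2481, 0.1908]
eef_rot: [0.536, 0.803, 0.216, 0.144]
force: [3.3, 0.7, 2.6]
gripper_width: 0.0286
gripper_force: 60.2
```

Call:
jog_arm([
  [0,0,0,0,0.05,0.1,1],
  [0,0,0,0,0,0,1],
])

```text
clock: 7.0
tool_pos: [0.5076, -0.2478, 0.1899]
eef_rot: [0.536, 0.803, 0.215, 0.144]
force: [2.7, 0.7, 2.4]
gripper_width: 0.0291
gripper_force: 60.1
```

Call:
jog_arm([
  [0,0,0,0,0.03,0.2,1],
  [0,0,0,0,0,0,1],
])

```text
clock: 7.17
tool_pos: [0.5087, -0.2473, 0.188]
eef_rot: [0.537, 0.803, 0.215, 0.144]
force: [4.1, 0.9, 0.9]
gripper_width: 0.0288
gripper_force: 60.0
```

Call:
jog_arm([
  [0,0,0,0,0.01,0.2,1],
  [0,0,0,0,0,0,1],
])

```text
clock: 7.33
tool_pos: [0.5097, -0.2469, 0.1863]
eef_rot: [0.537, 0.803, 0.215, 0.144]
force: [3.2, 0.2, 1.5]
gripper_width: 0.0288
gripper_force: 60.0
```

```bash
cat > f.py <<'E'
from h import *
o=bot.observe();M=R.from_quat(o['eef_rot']).as_matrix()
print('F tool',o['force']@M,'T tool',o['torque']@M,o['clock'])
E
python3 f.py
```

```text
F tool [-1.022   3.4008  0.2042] T tool [-0.446  -0.1878 -0.0505] 7.3333
```

Call:
jog_arm([
  [0,0,0,0,0.05,0.2,1],
  [0,0,0,0,0.02,0.2,1],
  [0,0,0,0,0,0,1],
])

```text
clock: 7.58
tool_pos: [0.5118, -0.2458, 0.1827]
eef_rot: [0.537, 0.803, 0.215, 0.143]
force: [2.8, 1.0, -0.5]
gripper_width: 0.0284
gripper_force: 59.7
```

Call:
jog_arm([
  [0,0,0,0,0.03,0.2,1],
  [0,0,0,0,0.01,0.2,1],
  [0,0,0,0,0,0,1],
])

```text
clock: 7.83
tool_pos: [0.5139, -0.2449, 0.1793]
eef_rot: [0.537, 0.803, 0.215, 0.143]
force: [0.3, 0.4, -0.9]
gripper_width: 0.029
gripper_force: 59.6
```

```bash
python3 f.py
```

```text
F tool [ 0.2506 -0.1434  1.002 ] T tool [ 0.3496 -0.1998 -0.0183] 7.8333
```

Call:
jog_arm([
  [0,0,0,0,0.01,0.25,1],
  [0,0,0,0,0,0.25,1],
  [0,0,0,0,0,0,1],
])

```text
clock: 8.08
tool_pos: [0.5164, -0.2438, 0.1751]
eef_rot: [0.537, 0.803, 0.215, 0.143]
force: [0.6, -0.0, -1.4]
gripper_width: 0.0287
gripper_force: 59.5
```

Call:
jog_arm([
  [0,0,0,0,0.01,0.25,1],
  [0,0,0,0,0.01,0.25,1],
  [0,0,0,0,0,0,1],
])

```text
clock: 8.33
tool_pos: [0.5189, -0.2428, 0.171]
eef_rot: [0.537, 0.803, 0.215, 0.143]
force: [-0.9, -0.4, -0.6]
gripper_width: 0.0286
gripper_force: 59.5
```

```bash
python3 f.py
```

```text
F tool [-0.0748 -1.1347  0.0233] T tool [ 0.4878 -0.0361 -0.0189] 8.3333
```

Call:
jog_arm([
  [0.5,0,0,0,0.04,0,1],
  [0,0,0,0,0,0,1],
])

```text
clock: 8.5
tool_pos: [0.5194, -0.2429, 0.172]
eef_rot: [0.537, 0.804, 0.211, 0.141]
force: [0.0, -0.9, -1.0]
gripper_width: 0.0288
gripper_force: 59.4
```

```bash
python3 f.py
```

```text
F tool [-0.8154 -0.7401  0.6873] T tool [ 0.7376  0.04   -0.0048] 8.5
```

Call:
jog_arm([
  [-1,0,0,0,-0.08,0,1],
  [0,0,0,0,0,0,1],
])

```text
clock: 8.67
tool_pos: [0.5184, -0.2431, 0.1711]
eef_rot: [0.536, 0.802, 0.219, 0.146]
force: [0.7, 0.2, -0.6]
gripper_width: 0.0288
gripper_force: 59.6
```

```bash
python3 f.py
```

```text
F tool [-0.0538  0.3147  0.8432] T tool [ 0.5363 -0.0477  0.0273] 8.6667
```

Call:
jog_arm([
  [-0.5,0,0,0,-0.04,0,1],
  [0,0,0,0,0,0,1],
])

```text
clock: 8.83
tool_pos: [0.5182, -0.2434, 0.1712]
eef_rot: [0.535, 0.801, 0.222, 0.149]
force: [0.2, 0.4, -0.6]
gripper_width: 0.0289
gripper_force: 59.6
```

```bash
python3 f.py
```

```text
F tool [ 0.349  -0.0321  0.6787] T tool [ 0.5803 -0.0269 -0.008 ] 8.8333
```

Call:
jog_arm([
  [0.5,0,0,0,0.04,0,1],
  [0,0,0,0,0.01,0.25,1],
  [0,0,0,0,0,0.25,1],
  [0,0,0,0,0,0,1],
])

```text
clock: 9.17
tool_pos: [0.5213, -0.2419, 0.1667]
eef_rot: [0.536, 0.802, 0.219, 0.146]
force: [-0.8, -0.3, -1.3]
gripper_width: 0.0288
gripper_force: 59.6
```

```bash
python3 f.py
```

```text
F tool [ 0.0378 -1.4243  0.727 ] T tool [ 0.588   0.006  -0.0614] 9.1667
```

Call:
jog_arm([
  [0,0,0,0,0.01,0.25,1],
  [0,0,0,0,0,0.25,1],
  [0,0,0,0,0,0,1],
])

```text
clock: 9.42
tool_pos: [0.5236, -0.2409, 0.1624]
eef_rot: [0.536, 0.802, 0.219, 0.146]
force: [0.2, 1.3, -1.0]
gripper_width: 0.0286
gripper_force: 59.6
```

```bash
python3 f.py
```

```text
F tool [1.1725 0.07   1.1605] T tool [ 0.5418 -0.0404 -0.0222] 9.4167
```

Call:
jog_arm([
  [0,0,0,0,0.01,0.25,1],
  [0,0,0,0,0,0.25,1],
  [0,0,0,0,0,0,1],
])

```text
clock: 9.67
tool_pos: [0.526, -0.2399, 0.1582]
eef_rot: [0.536, 0.802, 0.219, 0.146]
force: [-0.3, 0.0, 0.2]
gripper_width: 0.029
gripper_force: 59.6
```

```bash
python3 f.py
```

```text
F tool [ 0.1389 -0.0774 -0.2933] T tool [ 0.5331 -0.031   0.0202] 9.6667
```

Call:
jog_arm([
  [0,0,0,0,0.01,0.2,1],
  [0,0,0,0,0,0.2,1],
  [0,0,0,0,0,0,1],
])

```text
clock: 9.92
tool_pos: [0.5279, -0.2392, 0.1549]
eef_rot: [0.536, 0.802, 0.219, 0.146]
force: [-0.1, -0.4, -0.2]
gripper_width: 0.0286
gripper_force: 59.6
```

```bash
python3 f.py
```

```text
F tool [-0.3012 -0.3319  0.0936] T tool [0.5419 0.0184 0.0156] 9.9167
```

Call:
jog_arm([
  [0,0,0,0,0.01,0.2,1],
  [0,0,0,0,0,0.2,1],
  [0,0,0,0,0,0,1],
])

```text
clock: 10.17
tool_pos: [0.5299, -0.2387, 0.1521]
eef_rot: [0.536, 0.802, 0.219, 0.146]
force: [-2.1, -0.3, 0.5]
gripper_width: 0.0288
gripper_force: 59.9
```

```bash
python3 f.py
```

```text
F tool [ 0.5386 -1.5698 -1.4535] T tool [ 0.7439  0.0311 -0.0049] 10.1667
```

Call:
jog_arm([
  [0,0,0,0,0,0.15,1],
  [0,0,0,0,0,0,1],
])

```text
clock: 10.33
tool_pos: [0.5306, -0.2385, 0.1511]
eef_rot: [0.536, 0.802, 0.218, 0.147]
force: [-4.0, -0.8, 3.4]
gripper_width: 0.029
gripper_force: 60.2
```

```bash
python3 f.py
```

```text
F tool [ 0.7706 -1.7267 -4.9645] T tool [ 0.8327  0.1803 -0.0182] 10.3333
```

Call:
jog_arm([
  [0,0,0,0,0,0.15,1],
  [0,0,0,0,0,0,1],
])

```text
clock: 10.5
tool_pos: [0.5313, -0.2383, 0.1499]
eef_rot: [0.536, 0.802, 0.218, 0.147]
force: [-4.7, -0.5, 3.4]
gripper_width: 0.0288
gripper_force: 60.3
```

```bash
python3 f.py
```

```text
F tool [ 1.3356 -2.1724 -5.2514] T tool [ 0.9384  0.1872 -0.0264] 10.5
```

Call:
jog_arm([
  [0,0,0,0,0,0.15,1],
  [0,0,0,0,0,0,1],
])

```text
clock: 10.67
tool_pos: [0.532, -0.238, 0.1486]
eef_rot: [0.536, 0.802, 0.218, 0.147]
force: [-4.2, -1.3, 4.1]
gripper_width: 0.0285
gripper_force: 60.4
```

```bash
python3 f.py
```

```text
F tool [ 0.3678 -1.7114 -5.788 ] T tool [0.9651 0.2722 0.0475] 10.6667
```

Call:
jog_arm([
  [0,0,0,0,-0.02,0.2,1],
  [0,0,0,0,0,0,1],
])

```text
clock: 10.83
tool_pos: [0.5329, -0.2376, 0.1469]
eef_rot: [0.536, 0.802, 0.219, 0.147]
force: [-3.9, -0.2, 4.1]
gripper_width: 0.0289
gripper_force: 60.3
```

```bash
python3 f.py
```

```text
F tool [ 1.3514 -1.0899 -5.3788] T tool [ 0.7747  0.2602 -0.018 ] 10.8333
```

Call:
jog_arm([
  [0,0,0,0,0,0.2,1],
  [0,0,0,0,0,0,1],
])

```text
clock: 11.0
tool_pos: [0.5338, -0.2372, 0.1452]
eef_rot: [0.536, 0.802, 0.219, 0.147]
force: [-4.1, -0.7, 4.2]
gripper_width: 0.0286
gripper_force: 60.3
```

```bash
python3 f.py
```

```text
F tool [ 0.9501 -1.3958 -5.6833] T tool [0.7908 0.1941 0.0154] 11.0
```

Call:
jog_arm([
  [0,0,0,0,0,0.2,1],
  [0,0,0,0,0,0,1],
])

```text
clock: 11.17
tool_pos: [0.5348, -0.2368, 0.1435]
eef_rot: [0.536, 0.802, 0.219, 0.147]
force: [-4.5, -1.0, 4.6]
gripper_width: 0.0288
gripper_force: 60.3
```

```bash
python3 f.py
```

```text
F tool [ 0.7472 -1.5561 -6.3161] T tool [0.8407 0.187  0.0229] 11.1667
```

Call:
jog_arm([
  [0,0,0,0,0,0.2,1],
  [0,0,0,0,0,0,1],
])

```text
clock: 11.33
tool_pos: [0.5358, -0.2364, 0.1417]
eef_rot: [0.536, 0.802, 0.219, 0.147]
force: [-3.9, 0.2, 3.7]
gripper_width: 0.0288
gripper_force: 60.3
```

Call:
jog_arm([
  [0,0,0,0,0,0.15,1],
  [0,0,0,0,0,0,1],
])

```text
clock: 11.5
tool_pos: [0.5365, -0.2361, 0.1405]
eef_rot: [0.536, 0.802, 0.219, 0.147]
force: [-4.0, -0.9, 4.0]
gripper_width: 0.0288
gripper_force: 60.4
```

```bash
python3 f.py
```

```text
F tool [ 0.6587 -1.4108 -5.5307] T tool [0.7781 0.1612 0.0628] 11.5
```

Call:
jog_arm([
  [0,0,0,0,0,0.1,1],
  [0,0,0,0,0,0,1],
])

```text
clock: 11.67
tool_pos: [0.5369, -0.2359, 0.1397]
eef_rot: [0.536, 0.802, 0.219, 0.147]
force: [-4.4, -1.2, 5.3]
gripper_width: 0.029
gripper_force: 60.4
```

```bash
python3 f.py
```

```text
F tool [ 0.5812 -1.1682 -6.8117] T tool [ 0.8309  0.1973 -0.0442] 11.6667
```

Call:
jog_arm([
  [0,0,0,0,0,0.1,1],
  [0,0,0,0,0,0,1],
])

```text
clock: 11.83
tool_pos: [0.5374, -0.2357, 0.1389]
eef_rot: [0.536, 0.802, 0.219, 0.147]
force: [-4.7, -0.4, 5.4]
gripper_width: 0.0284
gripper_force: 60.4
```

Call:
jog_arm([
  [0,0,0,0,0,0.1,1],
  [0,0,0,0,0,0,1],
])

```text
clock: 12.0
tool_pos: [0.5379, -0.2356, 0.138]
eef_rot: [0.536, 0.802, 0.219, 0.147]
force: [-4.4, -0.6, 6.1]
gripper_width: 0.0288
gripper_force: 60.4
```

Call:
jog_arm([
  [0,0,0,0,0,0.1,1],
  [0,0,0,0,0,0,1],
])

```text
clock: 12.17
tool_pos: [0.5382, -0.2355, 0.1375]
eef_rot: [0.536, 0.802, 0.219, 0.147]
force: [-6.5, -0.5, 8.3]
gripper_width: 0.0283
gripper_force: 60.6
```

```bash
python3 f.py
```

```text
F tool [  2.0381  -1.0807 -10.3099] T tool [ 0.9373  0.4297 -0.0148] 12.1667
```

Call:
jog_arm([
  [0,0,0,0,0,0.1,1],
  [0,0,0,0,0,0,1],
])

```text
clock: 12.33
tool_pos: [0.5384, -0.2356, 0.1374]
eef_rot: [0.536, 0.802, 0.218, 0.147]
force: [-13.3, -1.2, 14.1]
gripper_width: 0.0289
gripper_force: 61.4
```

Call:
jog_arm([
  [0,0,0,0,0,0.1,1],
  [0,0,0,0,0,0,1],
])

```text
clock: 12.5
tool_pos: [0.5385, -0.2357, 0.1374]
eef_rot: [0.536, 0.802, 0.218, 0.147]
force: [-19.9, -2.2, 19.2]
gripper_width: 0.0289
gripper_force: 62.2
```

```bash
python3 f.py
```

```text
F tool [  5.51    -6.7864 -26.3557] T tool [1.8368 1.2474 0.0135] 12.5
```

The axial force jumped to 26 N and the tool stopped advancing, so the collar is on the shoulder. I relieve the load, release and retreat along the axis.

Call:
jog_arm([
  [0,0,0,0,0.02,-0.2,1],
  [0,0,0,0,0,0,0.6],
  [0,0,0,0,0,0,0.2],
  [0,0,0,0,0,0,-0.2],
  [0,0,0,0,0,0,-0.2],
])

```text
clock: 12.92
tool_pos: [0.5385, -0.2348, 0.136]
eef_rot: [0.536, 0.802, 0.219, 0.146]
force: [0.1, -0.7, -0.8]
gripper_width: 0.0509
gripper_force: 0.0
```

Call:
jog_arm([
  [0,0,0,0,0,0,-0.2],
  [0,0,0,0,0,0,-0.2],
  [0,0,0,0,0,-1,-0.2],
  [0,0,0,0,0,-2,-0.2],
  [0,0,0,0,0,-2,-0.2],
])

```text
clock: 13.33
tool_pos: [0.5141, -0.2443, 0.1797]
eef_rot: [0.536, 0.802, 0.219, 0.145]
force: [-0.6, -0.2, 0.3]
gripper_width: 0.0511
gripper_force: 0.0
```

Call:
jog_arm([
  [0,0,0,0,0,-3,-0.2],
  [0,0,0,0,0,-3,-0.2],
  [0,0,0,0,0,-2,-0.2],
  [0,0,0,0,0,0,-0.2],
  [0,0,0,0,0,0,-0.2],
])

```text
clock: 13.75
tool_pos: [0.4774, -0.2612, 0.2502]
eef_rot: [0.536, 0.802, 0.218, 0.148]
force: [-0.3, -0.1, -0.2]
gripper_width: 0.0514
gripper_force: 0.0
```

```bash
python3 - <<'E'
from h import *
o=bot.observe();ims=[bot.get_image(n) for n in('wrist','scene','side')]
print(o['clock'],o['tool_pos'],o['force'])
def c(im,x,y,w=100,h=75):return cv2.convertScaleAbs(cv2.resize(im[y:y+h,x:x+w],(400,300),interpolation=cv2.INTER_CUBIC),alpha=1.5)
cv2.imwrite('pics/comp5.png',np.vstack([np.hstack([c(ims[0],240,80,160,120),c(ims[1],210,130)]),np.hstack([c(ims[2],340,250),c(ims[1],160,100,320,240)])]))
E
```

```text
13.75 [ 0.4774 -0.2612  0.2502] [-0.2961 -0.0825 -0.2279]
```

View pics/comp5.png

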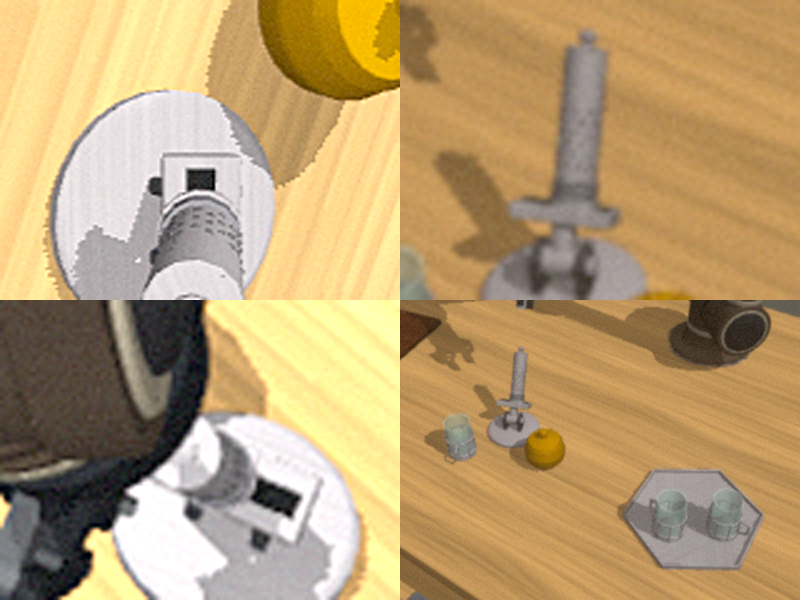

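The strainer is fully down on the lowered collar. The gripper is clear, and the glasses and sugar bowl have not moved. Handing in.

```bash
python3 -c "
from cell import bot
print(bot.job_done())"
```

```text
the job is handed in; nothing more can be done
None
```

The strainer is on the spigot with the collar pushed down to the shoulder, released at about 13.8 s, and the job is handed in; the last pictures and forces look right, but no verdict came back.

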